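# Pack the measured bearing caps and latch the case

## Robot

A 6-joint arm with a two-finger parallel gripper is mounted at the origin on the work surface. World frame = base frame: x ahead of the robot, y to its left, z up, the work surface at z = 0. Lengths are in m, angles in degrees, forces in N, time in s.
With the tool pointing down it reaches from about 0.275 to 0.75 m from the base axis. Payload 10.2 kg.
Tool frame: the origin (TCP) lies midway between the tips of the shut fingers; the grasp point (between the pads) lies 19 mm behind it (bot.pinch_z is the distance from the TCP to the grasp point, in m); z points along the fingers, y is the line along which they close (so a half turn about z gives the same grasp; the last joint's range is limited). The gripper opens to 85 mm and grips with 20 to 120 N. Pads are 22 mm wide; open, the fingers measure 114 mm over their backs; the gripper's body (76 mm by 85 mm) begins 54 mm behind the grasp point. The pads swing forward as they close: fully open they stand 13 mm farther back than shut.
Start: joints at [50.97, 17.928, 85.812, -0, 76.261, -12.8], TCP at [0.232, 0.471, 0.231] pointing down, gripper open.
Joint ranges: [-168.41, 168.41], [-55.51, 124.54], [10.69, 146.95], [-70.63, 250.63], [1, 178], [-165.06, 165.06]. Speed limits (degrees/s): [136.94, 136.94, 172.46, 180, 180, 180].

## Interface

Orientations are given as [roll, pitch, yaw] about the fixed x, y, z axes, in that order (R = Rz(yaw) Ry(pitch) Rx(roll)).
In Python, from cell import bot, optics, ticket gives the robot as it stands.
- The arm moves only by the tool servo_tool, never from a script. Its argument "targets" is a list of rows, each a list of 3 entries, a list of its own where there are three numbers: the finger opening in mm, from 0 to 85.4, then the shift along the world's x, y, z in mm, then the turn, a rotation vector about the world's x, y, z in degrees. A call has 1 to 12 rows; each row is the pose to reach, as a shift and turn from the pose commanded when the call began; what a row does not reach only later rows make up. A row lasts 1/8 s, in which the tool goes at most 62.5 mm and 10.7 degrees, less where a joint would pass 70% of its speed; a pose out of reach is approached as far as the arm can. A call with a gripper value outside its range is refused whole. The fingers move at their own pace and stop on an object; "grip_force" is the grip in N (left out, the last holds). Time passes only in rows, so rows that repeat a pose let the fingers close. It gives the time, the measured TCP pose, the force, the opening and the grip force at its end, in the units of the state.
- bot.get_state(): the state, without advancing time (a new reading comes with each control period).
- optics.grab_frame(name): name is "side" or "top"; returns the picture (400x640x3 uint8, red, green, blue); there is no depth.
- optics.camera_model(name): a dict with "camera_matrix" (3x3 intrinsics, pixels), "k1" (the pictures are not rectified: a ray, as slopes to the right and down, at radius r is drawn at 1 + k1 r^2 times it, then the intrinsics apply), "view" (4x4, takes a point from world to camera coordinates). Camera axes: x right, y down, z forward; pixel columns grow to the right and rows downward; lengths in m; the calibration is good to about 2 mm. A picture is of the moment at which its call begins. camera_model takes no time and is no camera call.
- ticket.close_job(): hands the job in; it is judged then, once.
Trained networks look in the newest picture that a camera, given by its name, has taken for a name from the list of things; names that differ only in an ending like _2 or _b are one class to them, and where a whole thing is asked for, a point or a joint stands for the part that bears it (a point fixed in the world has none). Each returns a list of dicts, best first, with "conf" (0 to 1); they miss things now and then, are a little off and sometimes report something else, mostly with a low value. They report only what shows in the picture. A call takes as long as a camera call. They do not tell look-alikes from the thing itself.
- optics.search_frame(query, camera): "bbox" ([left, top, right, bottom] in pixels, round what is visible of it).
The state is a dict: "time": time; "joint_positions": joint angles; "joint_vel": joint speeds; "effort": joint torques, N m; "ee_pos": TCP position; "tcp_rot": TCP orientation; "force": force on the tool from outside, world axes, zero at the start; "ft_torque": the same for the moment, N m; "width": opening from 0.0 (shut) to 1.0 (fully open); "grasp_force": force on a finger pad.
Only numpy, scipy, OpenCV 4.12 (cv2) and the standard library are available. Lean on these libraries where they do the work, as an engineer would, in place of code of your own. Each camera call takes 0.05 s, during which the arm holds its last target. There are 200 camera calls.

## Task

The bearing caps on the inspection fixture have been measured: pack all of them in the open carrying case, one to a compartment, flat on the bottom with the crown up, sliding each cap forward from under the red hold-down rail before you lift it and never forcing it up against the rail. When all are in, shut the lid fully and then swing both hasps down over their staples until they lie flat against the front of the case. Leave the other things on the bench where they are.

Things in the scene. Friction and masses are not known exactly. Their poses are not given: they have to be found in the camera images.
- fixture: Dark steel fixture fixed to the bench: base plate 170 (x) x 346 (y) x 15 mm. Origin: centre of its underside; +x is its rear, -x its open front. Five nests with centre lines at y = 0, +-66, +-132 mm, parted by ribs 12 mm wide, 5 mm above the plate, at y = +-33, +-99, +-165, from x = -55 to 65 mm. A back wall 13 mm high stands on the plate from x = 65 to 85 mm and carries the red rail.
- rail: Red steel hold-down rail along the rear of the fixture, 38 (x) x 346 (y) x 8 mm, fixed. Origin: centre of its underside, at fixture x = 66 mm, 28 mm above the bench. Its front edge is at fixture x = 47 mm: it overhangs the plate by 18 mm in front of the back wall, 13 mm above the plate, over the caps' rear ends, which cannot be lifted there.
- cap1: Aluminium bearing cap, 160 g, one of 3 to 5 alike (absent ones read None): flange 80 (x) x 36 (y) x 10 mm; on its middle a crown 40 (x) x 24 mm (y), its top 34 mm above the underside. Origin: centre of the underside, z up. Starts on the plate in the nest at fixture y = -132 mm, x front to back, rear 8 to 16 mm under the rail, 3 mm of air above its flange. Grip the crown across its 24 mm; either way round.
- cap2: Aluminium bearing cap, 160 g, one of 3 to 5 alike (absent ones read None): flange 80 (x) x 36 (y) x 10 mm; on its middle a crown 40 (x) x 24 mm (y), its top 34 mm above the underside. Origin: centre of the underside, z up. Starts on the plate in the nest at fixture y = -66 mm, x front to back, rear 8 to 16 mm under the rail, 3 mm of air above its flange. Grip the crown across its 24 mm; either way round.
- cap3: Aluminium bearing cap, 160 g, one of 3 to 5 alike (absent ones read None): flange 80 (x) x 36 (y) x 10 mm; on its middle a crown 40 (x) x 24 mm (y), its top 34 mm above the underside. Origin: centre of the underside, z up. Starts on the plate in the nest at fixture y = 0 mm, x front to back, rear 8 to 16 mm under the rail, 3 mm of air above its flange. Grip the crown across its 24 mm; either way round.
- cap4: Aluminium bearing cap, 160 g, one of 3 to 5 alike (absent ones read None): flange 80 (x) x 36 (y) x 10 mm; on its middle a crown 40 (x) x 24 mm (y), its top 34 mm above the underside. Origin: centre of the underside, z up. Starts on the plate in the nest at fixture y = 66 mm, x front to back, rear 8 to 16 mm under the rail, 3 mm of air above its flange. Grip the crown across its 24 mm; either way round.
- cap5: Aluminium bearing cap, 160 g, one of 3 to 5 alike (absent ones read None): flange 80 (x) x 36 (y) x 10 mm; on its middle a crown 40 (x) x 24 mm (y), its top 34 mm above the underside. Origin: centre of the underside, z up. Starts on the plate in the nest at fixture y = 132 mm, x front to back, rear 8 to 16 mm under the rail, 3 mm of air above its flange. Grip the crown across its 24 mm; either way round.
- case: Grey carrying case, lower half 120 (x) x 336 (y) x 18 mm high, fixed to the bench. Origin: centre of its underside; -x is its front. Walls 5 mm, black floor 5 mm thick. Four low dividers 4 mm thick, tops 12 mm above the underside, at y = +-33, +-99 mm, make five compartments 110 (x) x 62 mm (y), centred at y = 0, +-66, +-132 mm. Each takes one cap, lying front to back.
- lid (a joint): Angle of the case's lid (rad): 0 shut, 1.75 to 1.95 at the start (open, leaning back to +x of the case). The lid is a shell 120 x 336 x 30 mm hinged along the rear edge of the lower half; shut, its flat top is 48 mm above the bench. The hinge is stiff: the lid stays where it is left and takes 1 to 4 N at its free edge to swing.
- lid_hinge (a point): Middle of the lid's hinge line: 60 mm behind the case's centre, 18 mm above the bench. The hinge line is parallel to the case's y axis.
- lid_edge (a point): Middle of the lid's free upper outer edge (with the lid shut: 60 mm in front of the case's centre, 48 mm above the bench): on the lid, 120 mm from the hinge line along the lid and 30 mm out to the outer (top) face.
- hasp_left (a joint): Angle (rad) of the left hasp on the lid, at case y = 100 mm: 0 hanging flat against the front of the shut case, slot over the staple; pi/2 straight out from the lid's front; 1.4 to 2.0 at the start. A steel plate 30 wide x 38 long x 3 mm hinged at the top of the lid's front face; slight friction: it stays where it is left and takes about 1.5 N to swing.
- hasp_left_hinge (a point): Middle of the left hasp's hinge line, parallel to the case's y axis; with the lid shut 63.5 mm in front of the case's centre, at case y = 100 mm, 46 mm above the bench.
- staple_left (a point): Brass staple on the front of the case's lower half, which the left hasp's slot goes over: 70 mm in front of the case's centre, at case y = 100 mm, 11 mm above the bench (its outermost part).
- hasp_right (a joint): Angle (rad) of the right hasp on the lid, at case y = -100 mm: 0 hanging flat against the front of the shut case, slot over the staple; pi/2 straight out from the lid's front; 1.4 to 2.0 at the start. A steel plate 30 wide x 38 long x 3 mm hinged at the top of the lid's front face; slight friction: it stays where it is left and takes about 1.5 N to swing.
- hasp_right_hinge (a point): Middle of the right hasp's hinge line, parallel to the case's y axis; with the lid shut 63.5 mm in front of the case's centre, at case y = -100 mm, 46 mm above the bench.
- staple_right (a point): Brass staple on the front of the case's lower half, which the right hasp's slot goes over: 70 mm in front of the case's centre, at case y = -100 mm, 11 mm above the bench (its outermost part).
- ring_gauge: Bystander: steel ring 60 mm across, 20 mm high, lying at the far side. Origin: centre of underside.
- plug_gauge: Bystander: plug gauge with blue handle, 85 mm long, 19 mm high, lying near the robot. Origin: middle of underside.
- micrometer: Bystander: micrometer with green frame, about 145 x 60 mm, 18 mm high, lying near the robot.
- marker: Bystander: white marker pen with red cap, 130 x 13 mm, lying along x between fixture and case.
- gauge_block: Bystander: steel block 60 x 35 x 20 mm. Origin: centre of underside.
- cleaner: Bystander: white bottle, 54 mm across, 130 mm high. Origin: centre of underside.
- layout_ink: Bystander: small blue jar, 44 mm across, 60 mm high. Origin: centre of underside.
Not all that is in view belongs to the job. What is shaped like the cap1 but green, purple or turquoise is not meant.

How it is judged (in metres and radians):
On the way, in this order (a step that is already met when the one before it is completed fails the run):
1. every cap lies flat in a compartment of the case (x of cap1 in the frame of case between -0.022 and 0.022 m and y of cap1 in the frame of case between -0.152 and 0.152 m and z of cap1 in the frame of case between 0 and 0.009 m and angle between each of cap1, cap2, cap3, cap4, cap5's own z axis and vertical below 0.1 rad and x of cap2 in the frame of case between -0.022 and 0.022 m and y of cap2 in the frame of case between -0.152 and 0.152 m and z of cap2 in the frame of case between 0 and 0.009 m and x of cap3 in the frame of case between -0.022 and 0.022 m and y of cap3 in the frame of case between -0.152 and 0.152 m and z of cap3 in the frame of case between 0 and 0.009 m and x of cap4 in the frame of case between -0.022 and 0.022 m and y of cap4 in the frame of case between -0.152 and 0.152 m and z of cap4 in the frame of case between 0 and 0.009 m and x of cap5 in the frame of case between -0.022 and 0.022 m and y of cap5 in the frame of case between -0.152 and 0.152 m and z of cap5 in the frame of case between 0 and 0.009 m and value of joint lid above 0.3 rad), for 0.2 s.
2. the lid is shut over the caps (x of cap1 in the frame of case between -0.022 and 0.022 m and y of cap1 in the frame of case between -0.152 and 0.152 m and z of cap1 in the frame of case between 0 and 0.009 m and angle between each of cap1, cap2, cap3, cap4, cap5's own z axis and vertical below 0.1 rad and x of cap2 in the frame of case between -0.022 and 0.022 m and y of cap2 in the frame of case between -0.152 and 0.152 m and z of cap2 in the frame of case between 0 and 0.009 m and x of cap3 in the frame of case between -0.022 and 0.022 m and y of cap3 in the frame of case between -0.152 and 0.152 m and z of cap3 in the frame of case between 0 and 0.009 m and x of cap4 in the frame of case between -0.022 and 0.022 m and y of cap4 in the frame of case between -0.152 and 0.152 m and z of cap4 in the frame of case between 0 and 0.009 m and x of cap5 in the frame of case between -0.022 and 0.022 m and y of cap5 in the frame of case between -0.152 and 0.152 m and z of cap5 in the frame of case between 0 and 0.009 m and value of joint lid below 0.04 rad), for 0.2 s.
3. both hasps are down over their staples (value of joint lid below 0.04 rad and value of joint each of hasp_left, hasp_right below 0.15 rad), for 0.2 s.
At the end, for the whole second after the job is handed in: Every cap present lies in the case, crown up (within 0.1 rad) and flat on the floor of its compartment (underside less than 4 mm above it), one to a compartment; the lid is shut (below 0.04 rad, 5 mm at its edge) and both hasps are down over their staples (below 0.15 rad) (all of step 3 and x of cap1 in the frame of case between -0.022 and 0.022 m and y of cap1 in the frame of case between -0.152 and 0.152 m and z of cap1 in the frame of case between 0 and 0.009 m and angle between each of cap1, cap2, cap3, cap4, cap5's own z axis and vertical below 0.1 rad and x of cap2 in the frame of case between -0.022 and 0.022 m and y of cap2 in the frame of case between -0.152 and 0.152 m and z of cap2 in the frame of case between 0 and 0.009 m and x of cap3 in the frame of case between -0.022 and 0.022 m and y of cap3 in the frame of case between -0.152 and 0.152 m and z of cap3 in the frame of case between 0 and 0.009 m and x of cap4 in the frame of case between -0.022 and 0.022 m and y of cap4 in the frame of case between -0.152 and 0.152 m and z of cap4 in the frame of case between 0 and 0.009 m and x of cap5 in the frame of case between -0.022 and 0.022 m and y of cap5 in the frame of case between -0.152 and 0.152 m and z of cap5 in the frame of case between 0 and 0.009 m); the robot touches nothing.
It fails at once if a cap is forced up against the hold-down rail (more than 15 N) (contact force between any of cap1, cap2, cap3, cap4, cap5 and rail above 15 N).
It fails at once if another thing on the bench is moved more than 30 mm (distance of any of ring_gauge, plug_gauge, micrometer, marker, gauge_block, cleaner, layout_ink from where it was at the start of the episode above 0.03 m).
Of cap1, cap2, cap3, cap4, cap5 only 3 to 5 are there at a start; the rules pass over those that are not, and their reading is None.
At some moment in a run one of cap1, cap2, cap3, cap4, cap5 may be knocked a few centimetres aside while the robot is not near it.
Once in a run the grip may slacken for a moment while it holds something.
It also fails if it takes over 210 s, if anything falls off the work surface, if the arm or the gripper's body presses on something with over 40 N, if the wrist force passes 120 N, or if a joint passes its speed limit or range.

## Working session

There is one attempt and no reset: what is moved stays moved. The work goes in short steps, Python scripts to look and compute and a tool call to move; the robot and the scene stay as the last step left them, time stands still between calls to the robot, and variables do not carry over. Pictures are saved under pics/ and viewed, at most 14 in all, crops included, and the job is handed in when it is done.

Besides the shell and the picture viewer there is one more tool, called after ">>>" by a JSON object that holds its "api" and its "payload", one argument or row to a line. servo_tool: Moves the arm, as the interface text tells. Its arguments: {"type":"object","properties":{"targets":{"type":"array"},"grip_force":{"type":"number"}},"required":["targets"]}

```bash
ls; mkdir -p pics; cat > h.py <<'E'
import numpy as np, cv2
from cell import bot, optics, ticket
def snap(cam,name=None):
    im=np.asarray(optics.grab_frame(cam))
    if name: cv2.imwrite(f'pics/{name}.png',im[:,:,::-1])
    return im
def ray(cam,u,v):
    m=optics.camera_model(cam);K=np.array(m['camera_matrix']);V=np.array(m['view']);k=m['k1']
    d=np.array([(u-K[0,2])/K[0,0],(v-K[1,2])/K[1,1]]);s=d.copy()
    for _ in range(20): s=d/(1+k*(s@s))
    R=V[:3,:3];return -R.T@V[:3,3], R.T@np.array([s[0],s[1],1])
def atz(cam,u,v,z):
    c,d=ray(cam,u,v);return c+d*(z-c[2])/d[2]
def proj(cam,P):
    m=optics.camera_model(cam);K=np.array(m['camera_matrix']);V=np.array(m['view'])
    P=np.atleast_2d(P);c=P@V[:3,:3].T+V[:3,3];s=c[:,:2]/c[:,2:];s=s*(1+m['k1']*(s**2).sum(1,keepdims=True))
    return s@K[:2,:2].T+K[:2,2]
E
python3 - <<'E'
from h import *
np.set_printoptions(precision=3,suppress=True)
for c in('top','side'):
    snap(c,c+'0');m=optics.camera_model(c);print(c,ray(c,320,200)[0],ray(c,320,200)[1],m['camera_matrix'][0][0],m['k1'])
    for q in('cap1','fixture','rail','case','lid','hasp_left','staple_left','ring_gauge','plug_gauge','micrometer','marker','gauge_block','cleaner','layout_ink'):
        for r in optics.search_frame(q,c)[:6]: print(q,round(r['conf'],2),np.round(r['bbox']))
print(bot.get_state())
E
```

```text
pics
top [0.398 0.006 1.318] [ 0.078 -0.018 -0.997] 402.60901741201445 -0.04100968920747609
cap1 0.81 [254. 246. 271. 270.]
cap1 0.67 [315. 234. 338. 263.]
cap1 0.64 [279. 193. 295. 213.]
cap1 0.61 [203. 182. 216. 204.]
cap1 0.56 [266. 186. 274. 211.]
cap1 0.56 [264. 142. 286. 154.]
fixture 0.91 [193. 170. 306. 235.]
rail 0.93 [200. 168. 308. 194.]
rail 0.22 [228. 256. 237. 282.]
case 0.67 [329. 136. 448. 218.]
lid 0.76 [333. 142. 447. 181.]
lid 0.38 [229. 256. 237. 283.]
staple_left 0.74 [326. 140. 448. 217.]
ring_gauge 0.7 [298. 118. 316. 137.]
ring_gauge 0.59 [281. 193. 293. 212.]
plug_gauge 0.42 [230. 256. 235. 279.]
micrometer 0.53 [394. 244. 415. 287.]
marker 0.6 [311. 177. 312. 217.]
gauge_block 0.75 [452. 173. 469. 193.]
gauge_block 0.31 [328. 140. 447. 215.]
cleaner 0.96 [145. 168. 174. 192.]
layout_ink 0.49 [355. 142. 366. 148.]
layout_ink 0.46 [458. 232. 478. 246.]
side [0.076 1.021 0.703] [ 0.345 -0.797 -0.495] 392.36768893057433 -0.016256925616457592
cap1 0.79 [245. 214. 270. 232.]
cap1 0.63 [347. 253. 380. 268.]
cap1 0.59 [248. 260. 277. 285.]
cap1 0.58 [201. 240. 228. 
[... 501 characters left out ...]
[315. 218. 337. 222.]
cleaner 0.62 [205. 267. 228. 322.]
cleaner 0.51 [249. 262. 278. 281.]
cleaner 0.45 [386. 185. 425. 197.]
cleaner 0.44 [291. 145. 343. 203.]
cleaner 0.42 [297. 147. 301. 161.]
layout_ink 0.19 [250. 200. 264. 211.]
{'time': 1.5, 'joint_positions': array([ 50.969,  17.928,  85.813,  -0.   ,  76.261, -12.797]), 'joint_vel': array([-0.061, -0.007,  0.114, -0.058,  0.035,  0.044]), 'effort': array([ -0.   , -41.217, -25.99 ,  -0.   ,   0.001,   0.   ]), 'ee_pos': array([0.232, 0.471, 0.231]), 'tcp_rot': array([-179.998,   -0.   ,  153.766]), 'force': array([ 0.417,  0.225, -0.517]), 'ft_torque': array([-0.026,  0.023,  0.017]), 'grasp_force': 0.0, 'width': 0.9977968642462793}
```

```bash
python3 - <<'E'
import cv2
a=cv2.imread('pics/top0.png')[100:310,130:490];cv2.imwrite('pics/t0c.png',cv2.resize(a,None,fx=2.2,fy=2.2,interpolation=cv2.INTER_CUBIC))
a=cv2.imread('pics/side0.png')[120:330,180:440];cv2.imwrite('pics/s0c.png',cv2.resize(a,None,fx=2.8,fy=2.8,interpolation=cv2.INTER_CUBIC))
E
```

```text
(no output)
```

View pics/t0c.png

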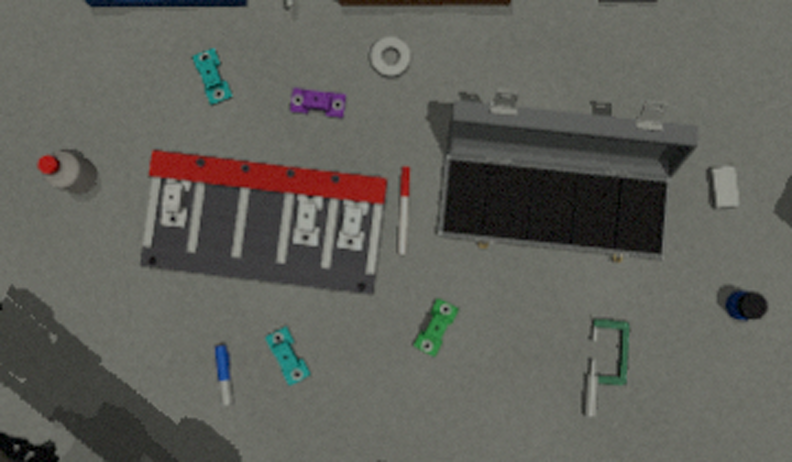

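View pics/s0c.png

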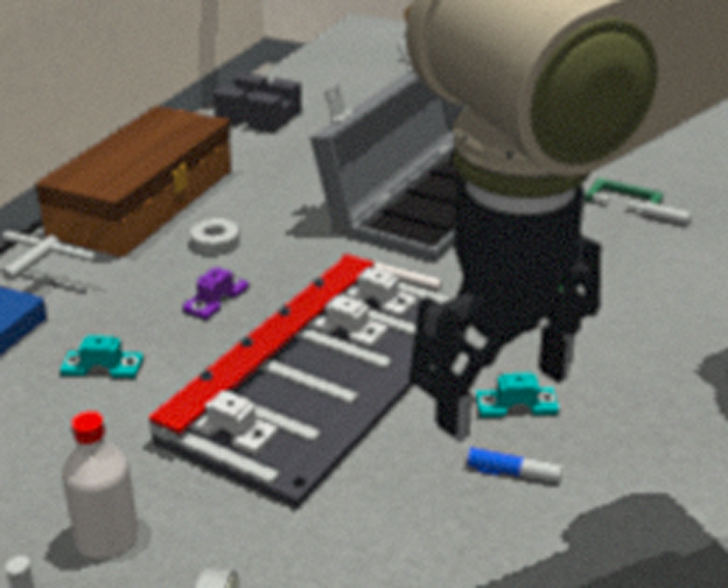

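Top picture: white caps at about px (209,191), (270,200) and (290,202), which are nests +132, -66 and -132, so cap5, cap2 and cap1. The look-alikes are turquoise (226,134) and (261,261), purple (275,146) and green (328,249), none of which I want. The case is open at (380,195), with staples near (350,211) and (410,217). Next I fit the poses.

```bash
cat > fit.py <<'E'
from h import *
from scipy.optimize import minimize
np.set_printoptions(precision=4,suppress=True)
def box(x0,x1,y0,y1,z0,z1): return np.array([[x,y,z] for x in(x0,x1) for y in(y0,y1) for z in(z0,z1)])
def place(P,p): c,s=np.cos(p[2]),np.sin(p[2]); return np.c_[P[:,0]*c-P[:,1]*s+p[0],P[:,0]*s+P[:,1]*c+p[1],P[:,2]]
S=4
def mask(cam,polys):
    m=np.zeros((400*S,640*S),np.uint8)
    for P in polys:
        h=cv2.convexHull(((proj(cam,P)+.5)*S-.5).astype(np.float32)); cv2.fillConvexPoly(m,np.round(h*16).astype(np.int32),255,shift=4)
    return cv2.resize(m,(640,400),interpolation=cv2.INTER_AREA)/255.
def fit(obs,solids,p0,sc=(.01,.01,.03)):
    # obs: {cam:(soft mask, weight roi)}
    f=lambda p: sum(np.abs(mask(c,[place(B,p) for B in solids])-o)[r].sum() for c,(o,r) in obs.items())
    p=np.array(p0,float)
    for k in(1,.3,.1):
        sim=np.vstack([p]+[p+np.eye(3)[i]*sc[i]*k for i in range(3)])
        r=minimize(f,p,method='Nelder-Mead',options=dict(initial_simplex=sim,xatol=1e-5,fatol=.01));p=r.x
    return p,r.fun
E
python3 - <<'E'
from fit import *
ims={c:cv2.imread(f'pics/{c}0.png')[:,:,::-1].astype(float) for c in('top','side')}
obs={}
for c,roi in(('top',(195,160,312,200)),('side',(225,205,320,280))):
    I=ims[c]; red=np.clip((I[...,0]-np.maximum(I[...,1],I[...,2])-10)/80,0,1)
    r=np.zeros((400,640),bool);r[roi[1]:roi[3],roi[0]:roi[2]]=1;obs[c]=(red,r)
# rough from top
a=atz('top',203,180,.036);b=atz('top',303,190,.036)
p0=[*(a+b)[:2]/2,0]; d=a-b;p0[2]=np.arctan2(-d[0],d[1])
B=[box(-.019,.019,-.173,.173,0.028,.036)]
for k in(('top',),('side',),('top','side')):
    p,f=fit({c:obs[c] for c in k},B,p0)
    c_,s_=np.cos(p[2]),np.sin(p[2]);print('rail',k,p[:2],np.degrees(p[2]),f,'fixture',p[0]-.066*c_,p[1]-.066*s_)
# case rough: front corners rim
for q in((329.1,206.8),(430.5,216.8),(332.3,174),(437,177)):print('case corner',atz('top',*q,.018)[:2])
for q in((349.5,211.4),(410,216.8)):print('staple',atz('top',*q,.011)[:2])
# black floor
I=ims['top'];r=I[140:225,320:450].max(2);print('levels',np.percentile(r,[5,25,50,75,95]))
E
```

```text
rail ('top',) [0.5645 0.2029] -7.3091627630700735 85.39926470588236 fixture 0.49905765589003726 0.2113286767270557
rail ('side',) [0.5664 0.2005] -7.1522314294787375 124.06029411764706 fixture 0.5009565427875999 0.20869132871960014
rail ('top', 'side') [0.5652 0.2018] -7.277171730455397 238.44583333333333 fixture 0.4997213853696661 0.2101292284945479
case corner [ 0.478  -0.0466]
case corner [ 0.4432 -0.3763]
case corner [ 0.585 -0.058]
case corner [ 0.5735 -0.4016]
staple [ 0.463  -0.1131]
staple [ 0.4439 -0.3108]
levels [ 20.  29.  88. 108. 112.]
```

```bash
python3 - <<'E'
import fit as F
from fit import *
ims={c:cv2.imread(f'pics/{c}0.png')[:,:,::-1].astype(float) for c in('top','side')}
I=ims['top'];g=I.max(2)
r=np.zeros((400,640),bool);r[165:220,324:446]=1
obs={'top':(np.clip((85-g)/50,0,1),r)}
def cm(cam,polys):
    P,Q=polys;return np.minimum(mask0(cam,[P]),mask0(cam,[Q]))
mask0=F.mask;F.mask=cm
fl=box(-.055,.055,-.163,.163,.005,.005);op=box(-.055,.055,-.163,.163,.018,.018)
p,f=fit(obs,[fl,op],[.5215,-.218,-.1]);print('case',p,np.degrees(p[2]),f)
c_,s_=np.cos(p[2]),np.sin(p[2]);
M=cm('top',[place(fl,p),place(op,p)])
v=np.dstack([np.abs(M-obs['top'][0])*255]*3)[150:230,310:460]
# caps
fx,fy,yw=.4997,.2101,np.radians(-7.25)
fix=np.array([fx,fy,yw])
def capm(cam,polys):
    m=mask0(cam,polys[:2]); rail=mask0(cam,[place(box(.047,.085,-.173,.173,.028,.036),fix)]);return m*(1-rail)
F.mask=capm
cap=[box(-.04,.04,-.018,.018,.015,.025),box(-.02,.02,-.012,.012,.025,.049)]
for n,ny in(('cap1',-.132),('cap2',-.066),('cap5',.132)):
    q=place(np.array([[.019,ny,0]]),fix)[0]
    for k in(('top',),('side',),('top','side')):
        o={}
        for c in k:
            J=ims[c];mn=J.min(2);sat=J.max(2)-mn
            w=np.clip((mn-75)/50,0,1)*(sat<40)
            rr=mask0(c,[place(box(-.052,.07,ny-.026,ny+.026,.0155,.0155),fix),place(box(-.03,.045,ny-.022,ny+.022,.05,.05),fix)])>.5
            o[c]=(w,rr)
        p,f=fit(o,cap,[q[0],q[1],yw])
        d=p[:2]-fix[:2];l=[np.cos(yw)*d[0]+np.sin(yw)*d[1],-np.sin(yw)*d[0]+np.cos(yw)*d[1]]
        print(n,k,p[:2],np.degrees(p[2]).round(1),'fixture xy',np.round(l,4),round(f,1))
E
```

```text
case [ 0.521  -0.2212 -0.1083] -6.202684511783451 443.42588235294124
cap1 ('top',) [0.4994 0.079 ] -8.8 fixture xy [ 0.0162 -0.1301] 63.3Traceback (most recent call last):
  File "<stdin>", line 31, in <module>
  File "fit.py", line 18, in fit
    r=minimize(f,p,method='Nelder-Mead',options=dict(initial_simplex=sim,xatol=1e-5,fatol=.01));p=r.x
    res = _minimize_neldermead(fun, x0, args, callback, bounds=bounds,
                               **options)
    fxcc = func(xcc)
    fx = function(np.copy(x), *(wrapper_args + args))
  File "fit.py", line 14, in <lambda>
    f=lambda p: sum(np.abs(mask(c,[place(B,p) for B in solids])-o)[r].sum() for c,(o,r) in obs.items())
                ~~~^^^^^^^^^^^^^^^^^^^^^^^^^^^^^^^^^^^^^^^^^^^^^^^^^^^^^^^^^^^^^^^^^^^^^^^^^^^^^^^^^^^^
  File "fit.py", line 14, in <genexpr>
    f=lambda p: sum(np.abs(mask(c,[place(B,p) for B in solids])-o)[r].sum() for c,(o,r) in obs.items())
                           ~~~~^^^^^^^^^^^^^^^^^^^^^^^^^^^^^^^^
  File "<stdin>", line 19, in capm
  File "fit.py", line 10, in mask
    h=cv2.convexHull(((proj(cam,P)+.5)*S-.5).astype(np.float32)); cv2.fillConvexPoly(m,np.round(h*16).astype(np.int32),255,shift=4)
                       ~~~~^^^^^^^
  File "h.py", line 15, in proj
    m=optics.camera_model(cam);K=np.array(m['camera_matrix']);V=np.array(m['view'])
ValueError: time passes only in moves, steps and waits
```

View pics/ovl.png

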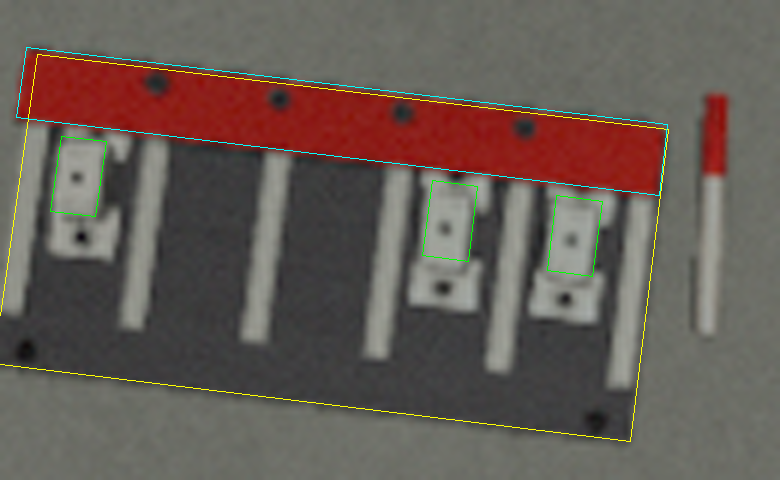

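View pics/ovl2.png

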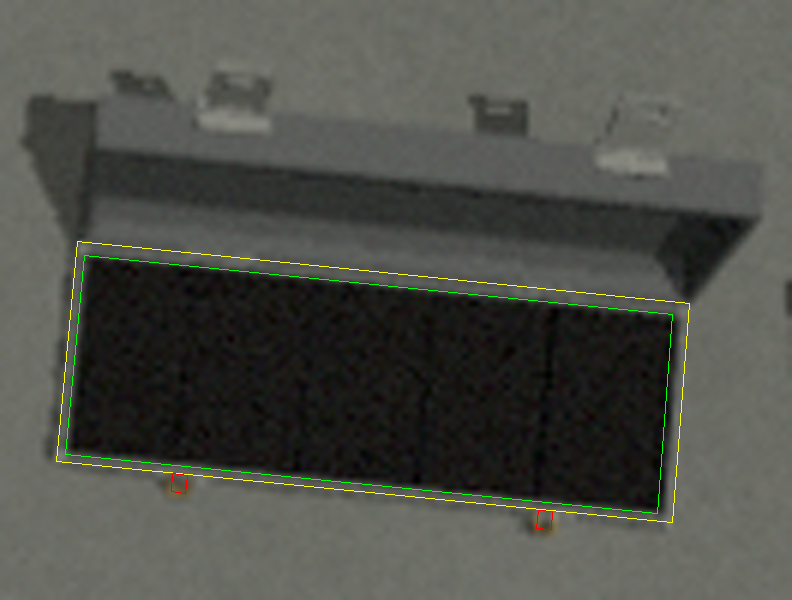

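Both overlays match the poses. I checked the cap choice in the close crop: all three are white aluminium. The crowns are at cap5 (0.5355,0.338), cap2 (0.507,0.1453) and cap1 (0.4995,0.079). I start with cap5.

>>> {"api": "servo_tool", "payload": {
  "targets": [
    [50, [50, -22, 0], [0, 0, 5]],
    [50, [100, -44, 0], [0, 0, 10]],
    [50, [152, -67, 0], [0, 0, 15]],
    [50, [203, -89, 0], [0, 0, 19]],
    [50, [253, -111, 0], [0, 0, 19]],
    [50, [303, -133, 0], [0, 0, 19]],
    [50, [303, -133, -40], [0, 0, 19]],
    [50, [303, -133, -80], [0, 0, 19]],
    [50, [303, -133, -120], [0, 0, 19]],
    [50, [303, -133, -140], [0, 0, 19]],
    [50, [303, -133, -140], [0, 0, 19]]
  ],
  "grip_force": 40
}}

```text
time: 2.88
ee_pos: [0.5344, 0.3376, 0.0899]
tcp_rot: [-179.9, -0.2, 172.8]
force: [0.2, 0.5, 0.2]
width: 0.585
grasp_force: 0.0
```

>>> {"api": "servo_tool", "payload": {
  "targets": [
    [50, [1, 0, -30], [0, 0, 0]],
    [50, [1, 0, -50], [0, 0, 0]],
    [50, [1, 0, -63], [0, 0, 0]],
    [50, [1, 0, -63], [0, 0, 0]],
    [35, [1, 0, -63], [0, 0, 0]],
    [28, [1, 0, -63], [0, 0, 0]],
    [18, [1, 0, -63], [0, 0, 0]],
    [18, [1, 0, -63], [0, 0, 0]],
    [18, [1, 0, -63], [0, 0, 0]],
    [18, [1, 0, -63], [0, 0, 0]]
  ],
  "grip_force": 50
}}

```text
time: 4.12
ee_pos: [0.5366, 0.3381, 0.0293]
tcp_rot: [180.0, 0.1, 172.8]
force: [-0.1, -0.4, 5.7]
width: 0.267
grasp_force: 50.4
```

>>> {"api": "servo_tool", "payload": {
  "targets": [
    [18, [-4, 0.5, 1], [0, 0, 0]],
    [18, [-8, 1, 1], [0, 0, 0]],
    [18, [-12, 1.5, 1], [0, 0, 0]],
    [18, [-16, 2, 1], [0, 0, 0]],
    [18, [-20, 2.5, 1], [0, 0, 0]],
    [18, [-24, 3, 1], [0, 0, 0]],
    [18, [-28, 3.6, 1], [0, 0, 0]],
    [18, [-28, 3.6, 1], [0, 0, 0]]
  ]
}}

```text
time: 5.12
ee_pos: [0.5074, 0.3417, 0.0294]
tcp_rot: [-180.0, -0.1, 172.8]
force: [-3.1, 0.3, 2.0]
width: 0.266
grasp_force: 50.0
```

```bash
python3 - <<'E'
from h import *
a=snap('top');b=snap('side')
v=np.hstack([cv2.resize(a[160:240,190:310],(600,400)),cv2.resize(b[190:310,190:250],(200,400))])[:,:,::-1]
cv2.imwrite('pics/s1.png',np.hstack([cv2.resize(a[155:245,185:275],(400,400),interpolation=2),cv2.resize(b[200:320,210:330],(400,400),interpolation=2)])[:,:,::-1])
E
```

```text
(no output)
```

View pics/s1.png

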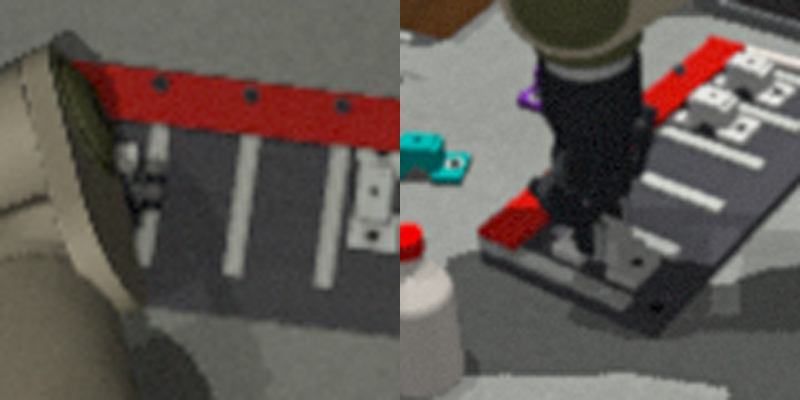

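The cap is gripped and its rear is clear of the rail, so I lift.

>>> {"api": "servo_tool", "payload": {
  "targets": [
    [18, [0, 0, 4], [0, 0, 0]],
    [18, [0, 0, 10], [0, 0, 0]],
    [18, [0, 0, 30], [0, 0, 0]],
    [18, [0, 0, 70], [0, 0, 0]],
    [18, [0, 0, 120], [0, 0, 0]],
    [18, [0, -50, 130], [0, 0, 1]],
    [18, [0, -100, 130], [0, 0, 1]],
    [18, [0, -150, 130], [0, 0, 1]],
    [18, [0, -200, 130], [0, 0, 1]],
    [18, [0, -250, 130], [0, 0, 1]],
    [18, [0, -300, 130], [0, 0, 1]],
    [18, [0, -300, 130], [0, 0, 1]]
  ]
}}

```text
time: 6.72
ee_pos: [0.5082, 0.0387, 0.1596]
tcp_rot: [-180.0, 0.0, 173.5]
force: [1.0, 0.9, -1.1]
width: 0.268
grasp_force: 49.7
```

>>> {"api": "servo_tool", "payload": {
  "targets": [
    [18, [0, -50, 0], [0, 0, 0]],
    [18, [2, -100, 0], [0, 0, 0]],
    [18, [3, -150, 0], [0, 0, 0]],
    [18, [4, -200, 0], [0, 0, 0]],
    [18, [5, -250, 0], [0, 0, 0]],
    [18, [6, -300, 0], [0, 0, 0]],
    [18, [6, -327, 0], [0, 0, 0]],
    [18, [6, -327, 0], [0, 0, 0]],
    [18, [6, -327, 0], [0, 0, 0]]
  ]
}}

```text
time: 7.85
ee_pos: [0.5143, -0.2843, 0.1593]
tcp_rot: [180.0, -0.0, 173.8]
force: [0.2, -0.2, -1.4]
width: 0.271
grasp_force: 49.8
```

```bash
python3 - <<'E'
from h import *
a=snap('top');b=snap('side')
cv2.imwrite('pics/s2.png',np.hstack([cv2.resize(a[120:240,320:480],(533,400),interpolation=2),cv2.resize(b[110:230,260:350],(260,400),interpolation=2)])[:,:,::-1])
s=bot.get_state();print(s['ee_pos'],s['tcp_rot'],s['force'],s['width'])
E
```

```text
[ 0.51436877 -0.28418828  0.15945518] [1.79989944e+02 1.12066395e-03 1.73853904e+02] [ 0.81545224 -0.94552131 -1.03928529] 0.26800561812008833
```

View pics/s2.png

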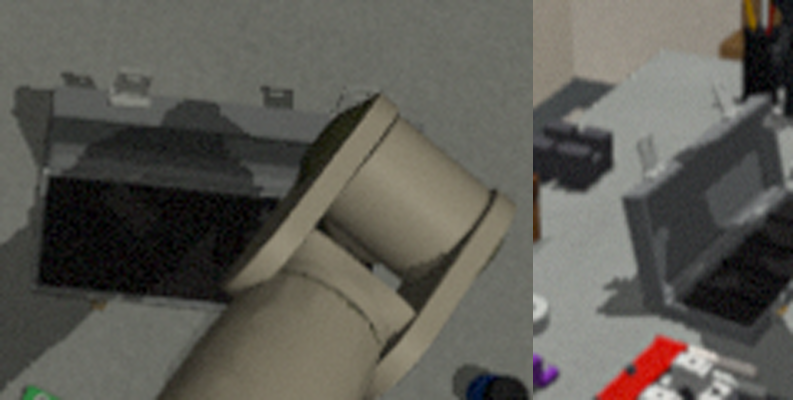

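>>> {"api": "servo_tool", "payload": {
  "targets": [
    [18, [0, -1, -40], [0, 0, 0]],
    [18, [0, -1, -80], [0, 0, 0]],
    [18, [0, -1, -110], [0, 0, 0]],
    [18, [0, -1, -125], [0, 0, 0]],
    [18, [0, -1, -133], [0, 0, 0]],
    [18, [0, -1, -137], [0, 0, 0]],
    [18, [0, -1, -138], [0, 0, 0]],
    [18, [0, -1, -138], [0, 0, 0]]
  ]
}}

```text
time: 8.95
ee_pos: [0.5143, -0.2867, 0.0219]
tcp_rot: [-180.0, 0.0, 173.8]
force: [-0.6, -0.3, -1.8]
width: 0.272
grasp_force: 49.8
```

>>> {"api": "servo_tool", "payload": {
  "targets": [
    [18, [0, 0, -1.5], [0, 0, 0]],
    [18, [0, 0, -3], [0, 0, 0]],
    [18, [0, 0, -3], [0, 0, 0]],
    [18, [0, 0, -3], [0, 0, 0]]
  ]
}}

```text
time: 9.45
ee_pos: [0.5142, -0.2866, 0.0192]
tcp_rot: [-180.0, 0.0, 173.8]
force: [-2.6, 1.4, 6.6]
width: 0.271
grasp_force: 33.0
```

>>> {"api": "servo_tool", "payload": {
  "targets": [
    [26, [0, 0, 1], [0, 0, 0]],
    [45, [0, 0, 1], [0, 0, 0]],
    [45, [0, 0, 1], [0, 0, 0]],
    [45, [0, 0, 1], [0, 0, 0]],
    [45, [0, 0, 20], [0, 0, 0]],
    [45, [0, 0, 60], [0, 0, 0]],
    [45, [0, 0, 100], [0, 0, 0]],
    [45, [0, 40, 120], [0, 0, -1]],
    [45, [-2, 90, 120], [0, 0, -1]],
    [45, [-3, 140, 120], [0, 0, -1]],
    [45, [-4, 190, 120], [0, 0, -1]],
    [45, [-4, 190, 120], [0, 0, -1]]
  ]
}}

```text
time: 10.95
ee_pos: [0.5101, -0.0939, 0.1398]
tcp_rot: [-180.0, 0.1, 173.0]
force: [-0.1, -0.9, 0.9]
width: 0.524
grasp_force: 0.0
```

>>> {"api": "servo_tool", "payload": {
  "targets": [
    [45, [-1, 50, 0], [0, 0, 0]],
    [45, [-2, 100, 0], [0, 0, 0]],
    [45, [-3, 150, 0], [0, 0, 0]],
    [45, [-3, 150, 0], [0, 0, 0]]
  ]
}}

```text
time: 11.45
ee_pos: [0.5072, 0.0552, 0.1393]
tcp_rot: [180.0, 0.1, 173.0]
force: [0.0, -1.2, 0.4]
width: 0.527
grasp_force: 0.0
```

```bash
python3 - <<'E'
from h import *
a=snap('top');b=snap('side')
cv2.imwrite('pics/s3.png',np.hstack([cv2.resize(a[130:240,190:460],(790,322),interpolation=2)])[:,:,::-1])
cv2.imwrite('pics/s3s.png',b[:,:,::-1])
s=bot.get_state();print(s['ee_pos'],s['tcp_rot'],s['force'],s['width'])
E
```

```text
[0.50751633 0.05278377 0.13899113] [-1.79976341e+02  6.90192410e-02  1.72777075e+02] [ 0.33722431 -0.73162221 -0.26367787] 0.527657114856822
```

View pics/s3.png

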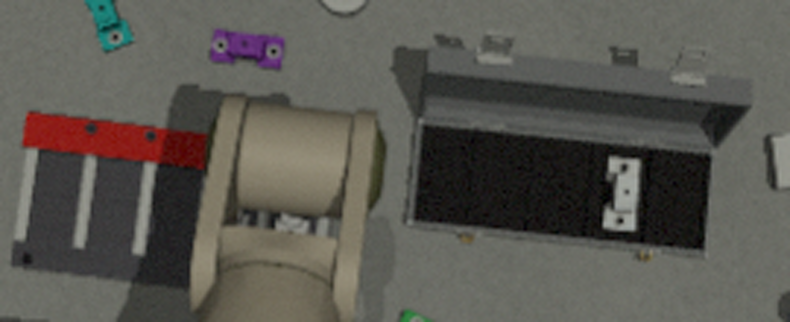

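```bash
python3 - <<'E'
import cv2,numpy as np
a=cv2.imread('pics/side0.png')[195:265,270:350];b=cv2.imread('pics/s3s.png')[195:265,270:350]
cv2.imwrite('pics/cmp.png',cv2.resize(np.hstack([a,b]),None,fx=5,fy=5,interpolation=2))
E
```

```text
(no output)
```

View pics/cmp.png

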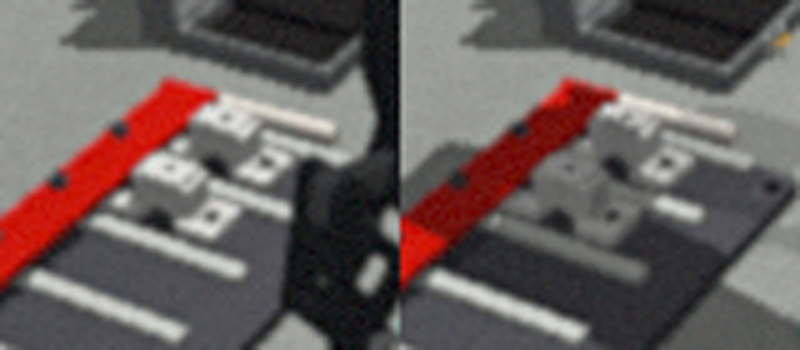

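Cap5 lies in its compartment and cap2 and cap1 haven't moved. Now cap2.

>>> {"api": "servo_tool", "payload": {
  "targets": [
    [45, [0, 50, 0], [0, 0, 0]],
    [45, [0, 91.5, 0], [0, 0, 0]],
    [45, [0, 91.5, -40], [0, 0, 0]],
    [45, [0, 91.5, -80], [0, 0, 0]],
    [45, [0, 91.5, -100], [0, 0, 0]],
    [45, [0, 91.5, -110], [0, 0, 0]],
    [45, [0, 91.5, -110], [0, 0, 0]],
    [30, [0, 91.5, -110], [0, 0, 0]],
    [18, [0, 91.5, -110], [0, 0, 0]],
    [18, [0, 91.5, -110], [0, 0, 0]],
    [18, [0, 91.5, -110], [0, 0, 0]],
    [18, [0, 91.5, -110], [0, 0, 0]]
  ]
}}

```text
time: 13.05
ee_pos: [0.5079, 0.145, 0.0295]
tcp_rot: [180.0, 0.1, 172.8]
force: [-1.2, -1.6, 6.9]
width: 0.268
grasp_force: 50.2
```

>>> {"api": "servo_tool", "payload": {
  "targets": [
    [18, [-4, 0.5, 0.5], [0, 0, 0]],
    [18, [-8, 1, 0.5], [0, 0, 0]],
    [18, [-12, 1.5, 0.5], [0, 0, 0]],
    [18, [-16, 2, 0.5], [0, 0, 0]],
    [18, [-20, 2.5, 0.5], [0, 0, 0]],
    [18, [-25, 3.2, 0.5], [0, 0, 0]],
    [18, [-25, 3.2, 0.5], [0, 0, 0]],
    [18, [-25, 3.2, 3], [0, 0, 0]],
    [18, [-25, 3.2, 6], [0, 0, 0]],
    [18, [-25, 3.2, 6], [0, 0, 0]]
  ]
}}

```text
time: 14.3
ee_pos: [0.4817, 0.1483, 0.0342]
tcp_rot: [-180.0, -0.0, 172.8]
force: [-0.3, -0.1, -2.0]
width: 0.27
grasp_force: 49.2
```

>>> {"api": "servo_tool", "payload": {
  "targets": [
    [18, [0, 0, 40], [0, 0, 0]],
    [18, [0, 0, 90], [0, 0, 0]],
    [18, [5, -30, 125], [0, 0, 0.5]],
    [18, [10, -80, 125], [0, 0, 1]],
    [18, [15, -130, 125], [0, 0, 1]],
    [18, [20, -180, 125], [0, 0, 1]],
    [18, [25, -230, 125], [0, 0, 1]],
    [18, [30, -280, 125], [0, 0, 1]],
    [18, [35, -325, 125], [0, 0, 1]],
    [18, [39.5, -368, 125], [0, 0, 1]],
    [18, [39.5, -368, 125], [0, 0, 1]],
    [18, [39.5, -368, 125], [0, 0, 1]]
  ]
}}

```text
time: 15.8
ee_pos: [0.5213, -0.2192, 0.1589]
tcp_rot: [180.0, -0.1, 173.8]
force: [-0.2, 0.5, -1.0]
width: 0.267
grasp_force: 49.7
```

>>> {"api": "servo_tool", "payload": {
  "targets": [
    [18, [0, 0, -40], [0, 0, 0]],
    [18, [0, 0, -80], [0, 0, 0]],
    [18, [0, 0, -110], [0, 0, 0]],
    [18, [0, 0, -125], [0, 0, 0]],
    [18, [0, 0, -134], [0, 0, 0]],
    [18, [0, 0, -137], [0, 0, 0]],
    [18, [0, 0, -137], [0, 0, 0]]
  ]
}}

```text
time: 16.68
ee_pos: [0.5219, -0.2199, 0.0229]
tcp_rot: [-180.0, 0.1, 173.8]
force: [0.8, 0.5, -2.2]
width: 0.27
grasp_force: 49.6
```

>>> {"api": "servo_tool", "payload": {
  "targets": [
    [18, [0, 0, -2], [0, 0, 0]],
    [18, [0, 0, -3.7], [0, 0, 0]],
    [18, [0, 0, -3.7], [0, 0, 0]],
    [18, [0, 0, -3.7], [0, 0, 0]]
  ]
}}

```text
time: 17.18
ee_pos: [0.5217, -0.2199, 0.0195]
tcp_rot: [-180.0, 0.0, 173.8]
force: [-1.6, 1.3, 5.8]
width: 0.264
grasp_force: 50.6
```

>>> {"api": "servo_tool", "payload": {
  "targets": [
    [26, [0, 0, 1], [0, 0, 0]],
    [45, [0, 0, 1], [0, 0, 0]],
    [45, [0, 0, 1], [0, 0, 0]],
    [45, [0, 0, 1], [0, 0, 0]],
    [45, [0, 0, 20], [0, 0, 0]],
    [45, [0, 0, 60], [0, 0, 0]],
    [45, [0, 0, 100], [0, 0, 0]],
    [45, [0, 40, 120], [0, 0, -1]],
    [45, [-5, 90, 120], [0, 0, -1]],
    [45, [-10, 140, 120], [0, 0, -1]],
    [45, [-12, 160, 120], [0, 0, -1]],
    [45, [-12, 160, 120], [0, 0, -1]]
  ]
}}

```text
time: 18.68
ee_pos: [0.5097, -0.0593, 0.1387]
tcp_rot: [-180.0, 0.0, 172.9]
force: [-0.6, 0.1, 0.1]
width: 0.527
grasp_force: 0.0
```

```bash
python3 - <<'E'
from h import *
a=snap('top');b=snap('side')
s0=cv2.imread('pics/side0.png')
v=np.hstack([cv2.resize(a[130:240,190:460],(540,220),interpolation=2),cv2.resize(b[195:265,270:350],(250,220),interpolation=2)])[:,:,::-1]
cv2.imwrite('pics/s4.png',v)
s=bot.get_state();print(s['ee_pos'],s['tcp_rot'],s['force'],s['width'])
E
```

```text
[ 0.5098557  -0.06078054  0.13859544] [-1.79976923e+02  1.73088678e-02  1.72737797e+02] [0.37382219 0.48147752 0.10813435] 0.5260348742507525
```

View pics/s4.png

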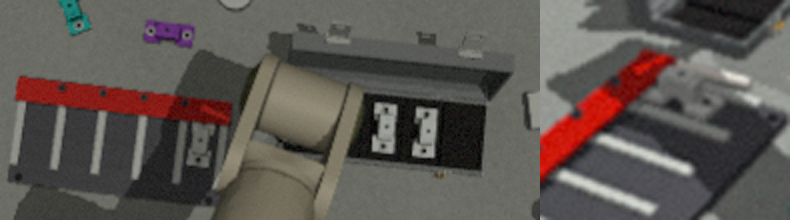

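Two caps are in the case and cap1 hasn't moved (its front hole is still near px (289,209)). Now cap1.

>>> {"api": "servo_tool", "payload": {
  "targets": [
    [45, [-4, 50, 0], [0, 0, 0]],
    [45, [-8, 100, 0], [0, 0, 0]],
    [45, [-10, 139.5, 0], [0, 0, 0]],
    [45, [-10, 139.5, -40], [0, 0, 0]],
    [45, [-10, 139.5, -80], [0, 0, 0]],
    [45, [-10, 139.5, -100], [0, 0, 0]],
    [45, [-10, 139.5, -109.5], [0, 0, 0]],
    [45, [-10, 139.5, -109.5], [0, 0, 0]],
    [28, [-10, 139.5, -109.5], [0, 0, 0]],
    [18, [-10, 139.5, -109.5], [0, 0, 0]],
    [18, [-10, 139.5, -109.5], [0, 0, 0]],
    [18, [-10, 139.5, -109.5], [0, 0, 0]]
  ]
}}

```text
time: 20.27
ee_pos: [0.5004, 0.0795, 0.0302]
tcp_rot: [-180.0, 0.1, 172.8]
force: [-0.6, -1.6, 7.2]
width: 0.27
grasp_force: 50.6
```

>>> {"api": "servo_tool", "payload": {
  "targets": [
    [18, [-4, 0.5, 0.5], [0, 0, 0]],
    [18, [-8, 1, 0.5], [0, 0, 0]],
    [18, [-12, 1.5, 0.5], [0, 0, 0]],
    [18, [-16, 2, 0.5], [0, 0, 0]],
    [18, [-20, 2.5, 0.5], [0, 0, 0]],
    [18, [-26, 3.3, 0.5], [0, 0, 0]],
    [18, [-26, 3.3, 0.5], [0, 0, 0]],
    [18, [-26, 3.3, 3], [0, 0, 0]],
    [18, [-26, 3.3, 6], [0, 0, 0]],
    [18, [-26, 3.3, 6], [0, 0, 0]]
  ]
}}

```text
time: 21.52
ee_pos: [0.4732, 0.0831, 0.035]
tcp_rot: [-180.0, -0.0, 172.8]
force: [0.1, -0.0, -0.9]
width: 0.268
grasp_force: 49.6
```

>>> {"api": "servo_tool", "payload": {
  "targets": [
    [18, [0, 0, 40], [0, 0, 0]],
    [18, [0, 0, 90], [0, 0, 0]],
    [18, [5, -20, 125], [0, 0, 0.5]],
    [18, [15, -70, 125], [0, 0, 1]],
    [18, [25, -120, 125], [0, 0, 1]],
    [18, [35, -170, 125], [0, 0, 1]],
    [18, [50, -215, 125], [0, 0, 1]],
    [18, [54.5, -237, 125], [0, 0, 1]],
    [18, [54.5, -237, 125], [0, 0, 1]],
    [18, [54.5, -237, 125], [0, 0, 1]]
  ]
}}

```text
time: 22.78
ee_pos: [0.5277, -0.1527, 0.1599]
tcp_rot: [180.0, -0.0, 173.8]
force: [0.7, 0.5, -2.1]
width: 0.263
grasp_force: 49.6
```

>>> {"api": "servo_tool", "payload": {
  "targets": [
    [18, [0, 0, -40], [0, 0, 0]],
    [18, [0, 0, -80], [0, 0, 0]],
    [18, [0, 0, -110], [0, 0, 0]],
    [18, [0, 0, -125], [0, 0, 0]],
    [18, [0, 0, -134], [0, 0, 0]],
    [18, [0, 0, -137], [0, 0, 0]],
    [18, [0, 0, -140], [0, 0, 0]],
    [18, [0, 0, -140], [0, 0, 0]],
    [18, [0, 0, -140], [0, 0, 0]]
  ]
}}

```text
time: 23.9
ee_pos: [0.5282, -0.1541, 0.0205]
tcp_rot: [-180.0, 0.0, 173.8]
force: [-0.5, -0.1, -1.6]
width: 0.268
grasp_force: 49.6
```

>>> {"api": "servo_tool", "payload": {
  "targets": [
    [18, [0, 0, -1], [0, 0, 0]],
    [18, [0, 0, -1], [0, 0, 0]],
    [26, [0, 0, -1], [0, 0, 0]],
    [45, [0, 0, 0], [0, 0, 0]],
    [45, [0, 0, 0], [0, 0, 0]],
    [45, [0, 0, 0], [0, 0, 0]],
    [45, [0, 0, 20], [0, 0, 0]],
    [45, [0, 0, 60], [0, 0, 0]],
    [45, [0, 0, 120], [0, 0, 0]],
    [45, [0, 0, 180], [0, 0, 0]],
    [45, [-40, 40, 210], [0, 0, 0]],
    [0, [-80, 80, 210], [0, 0, 0]]
  ]
}}

```text
time: 25.4
ee_pos: [0.4477, -0.0735, 0.232]
tcp_rot: [-179.9, 0.2, 173.7]
force: [0.6, -0.2, -0.4]
width: 0.329
grasp_force: 0.0
```

>>> {"api": "servo_tool", "payload": {
  "targets": [
    [0, [-40, 40, 0], [0, 0, 0]],
    [0, [-80, 80, 0], [0, 0, 0]],
    [0, [-100, 130, 0], [0, 0, 0]],
    [0, [-100, 180, 0], [0, 0, 0]],
    [0, [-100, 180, 0], [0, 0, 0]],
    [0, [-100, 180, 0], [0, 0, 0]]
  ]
}}

```text
time: 26.15
ee_pos: [0.3481, 0.1057, 0.2301]
tcp_rot: [-180.0, 0.0, 173.8]
force: [-0.7, -0.6, 0.3]
width: 0.0
grasp_force: 0.0
```

```bash
python3 - <<'E'
from h import *
a=snap('top','top5');b=snap('side','side5')
v=np.hstack([cv2.resize(a[130:230,320:455],(540,400),interpolation=2),cv2.resize(b[120:230,280:350],(254,400),interpolation=2)])[:,:,::-1]
cv2.imwrite('pics/s5.png',v)
s=bot.get_state();print(s['time'],s['ee_pos'],s['tcp_rot'],s['force'],s['width'])
E
```

```text
26.25 [0.34826796 0.10513802 0.23003952] [-1.79988473e+02 -7.49645278e-03  1.73673878e+02] [ 0.10229918  0.66064435 -1.19628001] -0.0011171906522256826
```

View pics/s5.png

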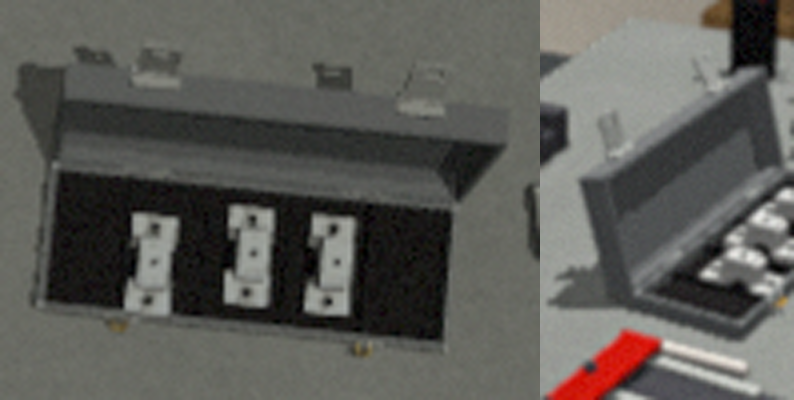

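```bash
python3 - <<'E'
from capfit import *
from scipy.spatial.transform import Rotation as Ro
R=np.array([[np.cos(case[2]),-np.sin(case[2])],[np.sin(case[2]),np.cos(case[2])]])
for n,pts in(('cap1',[(155,262),(154,230),(149,299)]),('cap2',[(253,253),(251,221),(247,292)]),('cap5',[(336,262),(333,230),(329,299)])):
    for (u,v),z in zip(pts,(.039,.015,.015)):
        w=atz('top',320+(u+.5)/4-.5,130+(v+.5)/4-.5,z)[:2];print(n,w,'case',R.T@(w-case[:2]))
im={c:cv2.imread(f'pics/{c}5.png')[:,:,::-1].astype(float) for c in('top','side')}
F.mask=mask0
cp=[box(-.04,.04,-.018,.018,.005,.015),box(-.02,.02,-.012,.012,.015,.039)]
for n,y in(('cap1',.075),('cap2',0),('cap5',-.066)):
    mn=im['top'].min(2);w=np.clip((mn-50)/80,0,1)
    rr=mask0('top',[place(box(-.053,.053,y-.033,y+.033,.008,.008),case)])>.5
    p,f=fit({'top':(w,rr)},cp,[*place(np.array([[0,y,0]]),case)[0][:2],case[2]])
    print(n,p[:2],np.degrees(p[2]),'case',R.T@(p[:2]-case[:2]),f)
a=cv2.imread('pics/side5.png')[165:215,300:350];cv2.imwrite('pics/s5c.png',cv2.resize(a,None,fx=11,fy=11,interpolation=2))
E
```

```text
cap1 [ 0.5135 -0.1397] case [-0.016   0.0786]
cap1 [ 0.5418 -0.142 ] case [0.0125 0.0793]
cap1 [ 0.4855 -0.1371] case [-0.0441  0.0782]
cap2 [ 0.5202 -0.2184] case [-0.0009  0.001 ]
cap2 [ 0.5488 -0.2215] case [0.0278 0.0009]
cap2 [ 0.4907 -0.2171] case [-0.0304 -0.0009]
cap5 [ 0.5126 -0.2851] case [-0.0014 -0.0661]
cap5 [ 0.541  -0.2888] case [ 0.0273 -0.0667]
cap5 [ 0.4845 -0.2841] case [-0.0294 -0.0681]
cap1 [ 0.514  -0.1393] -6.619697295796309 case [-0.0155  0.079 ] 57.020833333333336
cap2 [ 0.5204 -0.2196] -5.741082380847715 case [-0.0006 -0.0002] 61.918627450980395
cap5 [ 0.5126 -0.2863] -5.81620272176075 case [-0.0013 -0.0673] 76.45710784313727
```

View pics/s5c.png

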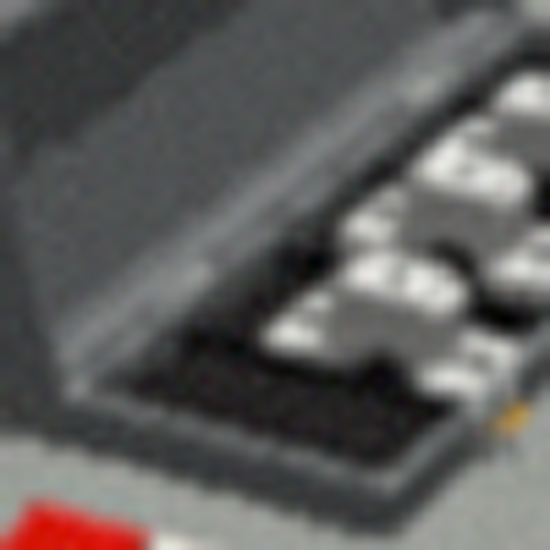

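cap1 has been knocked to case (-15.5, 79) mm. That is in bounds but tight against the wall and divider, so I'll re-centre it.

>>> {"api": "servo_tool", "payload": {
  "targets": [
    [45, [34, -50, 0], [0, 0, 0]],
    [45, [68, -100, 0], [0, 0, 0]],
    [45, [102, -150, 0], [0, 0, 0]],
    [45, [136, -200, 0], [0, 0, 0]],
    [45, [166, -245, -20], [0, 0, 0]],
    [45, [166, -245, -70], [0, 0, 0]],
    [45, [166, -245, -120], [0, 0, 0]],
    [45, [166, -245, -170], [0, 0, 0]],
    [45, [166, -245, -195], [0, 0, 0]],
    [45, [166, -245, -208], [0, 0, 0]],
    [45, [166, -245, -208], [0, 0, 0]],
    [45, [166, -245, -208], [0, 0, 0]]
  ]
}}

```text
time: 27.75
ee_pos: [0.5146, -0.1396, 0.0232]
tcp_rot: [-180.0, 0.1, 173.7]
force: [0.4, -0.1, 0.2]
width: 0.527
grasp_force: 0.0
```

>>> {"api": "servo_tool", "payload": {
  "targets": [
    [30, [0, 0, 0], [0, 0, 0]],
    [18, [0, 0, 0], [0, 0, 0]],
    [18, [0, 0, 0], [0, 0, 0]],
    [18, [0, 0, 0], [0, 0, 0]],
    [18, [0, 0, 2], [0, 0, 0]],
    [18, [0, 0, 4], [0, 0, 0]],
    [18, [0, 0, 4], [0, 0, 0]]
  ]
}}

```text
time: 28.62
ee_pos: [0.5143, -0.1397, 0.0263]
tcp_rot: [-179.9, 0.1, 173.8]
force: [0.1, -5.8, -2.5]
width: 0.27
grasp_force: 50.9
```

>>> {"api": "servo_tool", "payload": {
  "targets": [
    [18, [0, -3, 1], [0, 0, 0]],
    [18, [4, -7, 2], [0, 0, 0]],
    [18, [9, -11, 2], [0, 0, 0]],
    [18, [13, -14, 2], [0, 0, 0]],
    [18, [13, -14, 2], [0, 0, 0]],
    [18, [13, -14, -2], [0, 0, 0]],
    [18, [13, -14, -4], [0, 0, 0]],
    [18, [13, -14, -4], [0, 0, 0]]
  ]
}}

```text
time: 29.62
ee_pos: [0.5269, -0.1529, 0.0231]
tcp_rot: [-180.0, -0.0, 173.8]
force: [-5.8, 1.4, 13.8]
width: 0.263
grasp_force: 52.8
```

>>> {"api": "servo_tool", "payload": {
  "targets": [
    [18, [0, 0, 1], [0, 0, 0]],
    [26, [0, 0, 1], [0, 0, 0]],
    [45, [0, 0, 1], [0, 0, 0]],
    [45, [0, 0, 1], [0, 0, 0]],
    [45, [0, 0, 1], [0, 0, 0]],
    [45, [0, 0, 20], [0, 0, 0]],
    [45, [0, 0, 60], [0, 0, 0]],
    [45, [0, 0, 120], [0, 0, 0]],
    [45, [0, 0, 180], [0, 0, 0]],
    [0, [-40, 50, 207], [0, 0, 0]],
    [0, [-80, 100, 207], [0, 0, 0]],
    [0, [-120, 150, 207], [0, 0, 0]]
  ]
}}

```text
time: 31.12
ee_pos: [0.4117, -0.0092, 0.2293]
tcp_rot: [-180.0, 0.1, 173.7]
force: [0.6, 1.5, 0.6]
width: -0.001
grasp_force: 0.0
```

>>> {"api": "servo_tool", "payload": {
  "targets": [
    [0, [-30, 50, 0], [0, 0, 0]],
    [0, [-60, 100, 0], [0, 0, 0]],
    [0, [-60, 110, 0], [0, 0, 0]],
    [0, [-60, 110, 0], [0, 0, 0]]
  ]
}}

```text
time: 31.62
ee_pos: [0.3534, 0.0997, 0.2292]
tcp_rot: [-180.0, 0.0, 173.8]
force: [0.6, -0.3, -0.6]
width: -0.004
grasp_force: 0.0
```

```bash
python3 - <<'E'
from capfit import *
im={'top':snap('top','top6').astype(float),'side':snap('side','side6').astype(float)}
R=np.array([[np.cos(case[2]),-np.sin(case[2])],[np.sin(case[2]),np.cos(case[2])]])
F.mask=mask0
cp=[box(-.04,.04,-.018,.018,.005,.015),box(-.02,.02,-.012,.012,.015,.039)]
for n,y in(('cap1',.066),('cap2',0),('cap5',-.066)):
    w=np.clip((im['top'].min(2)-50)/80,0,1)
    rr=mask0('top',[place(box(-.053,.053,y-.033,y+.033,.008,.008),case)])>.5
    p,f=fit({'top':(w,rr)},cp,[*place(np.array([[0,y,0]]),case)[0][:2],case[2]])
    print(n,p[:2],np.degrees(p[2]),'case',R.T@(p[:2]-case[:2]),f)
# lid angle: project lid edge corners/hinge end corners vs both pics
def lidpts(th,y): 
    d=np.array([-np.cos(th),np.sin(th)]);n=np.array([np.sin(th),np.cos(th)])
    out=[]
    for a,b in((.12,.03),(.12,0),(0,.03)): q=a*d+b*n;out.append([.06+q[0],y,.018+q[1]])
    return place(np.array(out),case)
for th in(1.75,1.85,1.95):
    for c in('top','side'):
        print(th,c,'left',proj(c,lidpts(th,.168)).round(1).tolist(),'right',proj(c,lidpts(th,-.168)).round(1).tolist())
v=cv2.imread('pics/side6.png')[120:220,270:350];v=cv2.resize(v,None,fx=5.5,fy=5.5,interpolation=2)
for th,col in((1.75,(0,255,0)),(1.85,(0,255,255)),(1.95,(0,0,255))):
    P=np.vstack([lidpts(th,.168)[:2],lidpts(th,-.168)[1::-1]])
    u=((proj('side',P)-[270,120]+.5)*5.5).astype(np.int32);cv2.polylines(v,[u],1,col,1)
cv2.imwrite('pics/s6.png',v);s=bot.get_state();print(s['time'],s['ee_pos'],s['width'])
E
```

```text
cap1 [ 0.5269 -0.1524] -6.5194062114098354 case [-0.0013  0.0674] 60.637009803921565
cap2 [ 0.5205 -0.2196] -5.539935903068513 case [-0.0005 -0.0002] 61.49411764705882
cap5 [ 0.5126 -0.2865] -5.813362111240145 case [-0.0013 -0.0675] 76.57401960784314
1.75 top left [[335.9, 147.4], [335.1, 156.7], [333.3, 161.3]] right [[446.9, 158.8], [446.8, 168.2], [434.7, 171.6]]
1.75 side left [[292.2, 168.1], [299.5, 168.5], [298.3, 199.6]] right [[337.4, 137.9], [343.9, 138.0], [341.1, 165.4]]
1.85 top left [[336.2, 144.2], [335.4, 153.0], [333.2, 161.6]] right [[446.6, 155.5], [446.8, 164.5], [434.4, 171.9]]
1.85 side left [[289.6, 168.9], [296.6, 168.5], [298.5, 200.3]] right [[335.0, 138.7], [341.3, 138.1], [341.3, 166.1]]
1.95 top left [[336.4, 141.3], [335.7, 149.6], [333.1, 162.1]] right [[446.1, 152.6], [446.7, 161.0], [434.1, 172.3]]
1.95 side left [[287.2, 170.0], [293.8, 168.8], [298.7, 201.1]] right [[332.7, 139.8], [338.8, 138.5], [341.4, 166.7]]
31.725 [0.3536 0.0988 0.229 ] -0.0002864834940021553
```

View pics/s6.png

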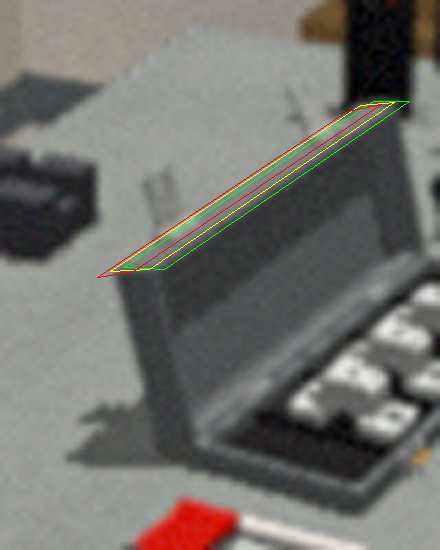

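Cap1 is re-centred and the lid is at about 1.83 rad. Next I go behind the lid.

>>> {"api": "servo_tool", "payload": {
  "targets": [
    [0, [35, -37, 0], [0, 0, 0]],
    [0, [70, -74, 0], [0, 0, 0]],
    [0, [105, -111, 0], [0, 0, 0]],
    [0, [140, -148, 0], [0, 0, 0]],
    [0, [175, -185, 0], [0, 0, 0]],
    [0, [210, -222, 0], [0, 0, 0]],
    [0, [245, -259, 0], [0, 0, 0]],
    [0, [280, -296, 0], [0, 0, 0]],
    [0, [317, -335, 0], [0, 0, 0]],
    [0, [322, -335, 0], [0, 0, 0]],
    [0, [322, -335, 0], [0, 0, 0]],
    [0, [322, -335, 0], [0, 0, 0]]
  ]
}}

```text
time: 33.22
ee_pos: [0.6745, -0.2352, 0.2297]
tcp_rot: [-180.0, 0.0, 173.8]
force: [-0.7, 1.1, 0.3]
width: 0.001
grasp_force: 0.0
```

>>> {"api": "servo_tool", "payload": {
  "targets": [
    [0, [0, 0, -30], [0, 0, 0]],
    [0, [0, 0, -60], [0, 0, 0]],
    [0, [0, 0, -90], [0, 0, 0]],
    [0, [0, 0, -120], [0, 0, 0]],
    [0, [0, 0, -120], [0, 0, 0]]
  ]
}}

```text
time: 33.85
ee_pos: [0.6738, -0.2345, 0.1077]
tcp_rot: [179.9, -0.2, 173.8]
force: [-0.8, -0.5, 1.8]
width: -0.001
grasp_force: 0.0
```

>>> {"api": "servo_tool", "payload": {
  "targets": [
    [0, [-12, 1.3, 2], [0, 0, 0]],
    [0, [-22, 2.4, 4], [0, 0, 0]],
    [0, [-30, 3.2, 6], [0, 0, 0]],
    [0, [-38, 4, 8], [0, 0, 0]],
    [0, [-46, 4.9, 10], [0, 0, 0]],
    [0, [-54, 5.7, 11], [0, 0, 0]],
    [0, [-62, 6.6, 12], [0, 0, 0]],
    [0, [-70, 7.4, 13], [0, 0, 0]],
    [0, [-78, 8.3, 13], [0, 0, 0]],
    [0, [-78, 8.3, 13], [0, 0, 0]]
  ]
}}

```text
time: 35.1
ee_pos: [0.5961, -0.227, 0.1218]
tcp_rot: [180.0, -0.1, 173.8]
force: [1.3, 0.4, 0.8]
width: 0.001
grasp_force: 0.5
```

```bash
python3 - <<'E'
from h import *
b=snap('side','side7')
cv2.imwrite('pics/s7.png',cv2.resize(b[100:230,270:400],(520,520),interpolation=2)[:,:,::-1])
E
```

```text
(no output)
```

View pics/s7.png

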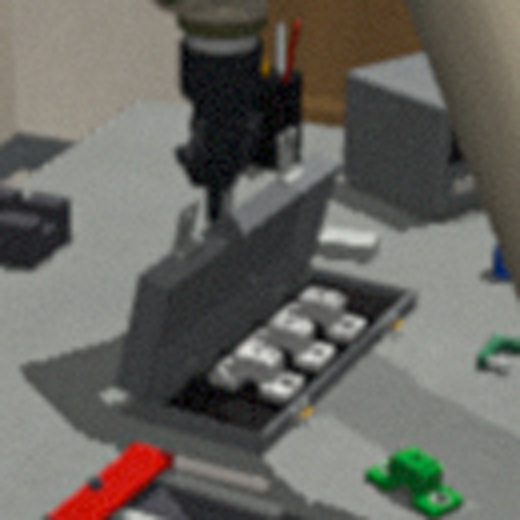

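>>> {"api": "servo_tool", "payload": {
  "targets": [
    [0, [-9, 1, 0], [0, 0, 0]],
    [0, [-18, 1.9, 0], [0, 0, 0]],
    [0, [-26, 2.7, -1.5], [0, 0, 0]],
    [0, [-33, 3.5, -4], [0, 0, 0]],
    [0, [-48, 5, -10], [0, 0, 0]],
    [0, [-61, 6.5, -18], [0, 0, 0]],
    [0, [-73, 7.8, -27], [0, 0, 0]],
    [0, [-84, 8.9, -38], [0, 0, 0]],
    [0, [-90, 9.6, -46], [0, 0, 0]],
    [0, [-96, 10.2, -55], [0, 0, 0]],
    [0, [-96, 10.2, -55], [0, 0, 0]]
  ]
}}

```text
time: 36.52
ee_pos: [0.5004, -0.2167, 0.0663]
tcp_rot: [180.0, -0.1, 173.8]
force: [0.7, -0.4, -0.4]
width: 0.005
grasp_force: 0.0
```

>>> {"api": "servo_tool", "payload": {
  "targets": [
    [0, [-4, 0.5, -6], [0, 0, 0]],
    [0, [-7, 0.7, -12], [0, 0, 0]],
    [0, [-8, 0.8, -18], [0, 0, 0]],
    [0, [-8, 0.8, -21], [0, 0, 0]],
    [0, [-8, 0.8, -21], [0, 0, 0]],
    [0, [-8, 0.8, -21], [0, 0, 0]]
  ]
}}

```text
time: 37.28
ee_pos: [0.4927, -0.2161, 0.0479]
tcp_rot: [-180.0, -0.1, 173.8]
force: [-10.9, 4.6, 26.2]
width: -0.003
grasp_force: 12.5
```

The lid is shut: contact at z = 48 mm with 26 N. Now the left hasp.

>>> {"api": "servo_tool", "payload": {
  "targets": [
    [0, [0, 0, 30], [0, 0, 0]],
    [0, [0, 0, 75], [0, 0, 0]],
    [0, [-20, 35, 75], [0, 0, 0]],
    [0, [-40, 70, 75], [0, 0, 0]],
    [0, [-60, 107, 75], [0, 0, 0]],
    [0, [-60, 107, 75], [0, 0, 0]],
    [0, [-60, 107, 75], [0, 0, 0]]
  ]
}}

```text
time: 38.15
ee_pos: [0.4335, -0.1096, 0.1211]
tcp_rot: [-180.0, 0.0, 173.8]
force: [0.8, -0.1, 0.2]
width: -0.002
grasp_force: 0.0
```

```bash
python3 - <<'E'
from h import *
snap('side','side8');snap('top','top8')
for c in('side','top'):
    for q in('hasp_left','lid'):
        print(c,q,[(round(r['conf'],2),np.round(r['bbox'])) for r in optics.search_frame(q,c)[:4]])
s=bot.get_state();print(s['time'],s['ee_pos'],s['force'])
E
```

```text
side hasp_left [(0.54, array([345., 190., 354., 199.]))]
side lid [(0.58, array([306., 164., 373., 210.])), (0.19, array([248., 201., 265., 209.]))]
top hasp_left []
top lid [(0.72, array([327., 170., 438., 227.])), (0.32, array([146., 170., 174., 188.]))]
38.45 [ 0.43312975 -0.10952154  0.12088956] [-0.30060631 -0.36676882  0.14767881]
```

>>> {"api": "servo_tool", "payload": {
  "targets": [
    [0, [-1, 0, -30], [0, 0, 0]],
    [0, [-1, 0, -50], [0, 0, 0]],
    [0, [-1, 0, -62], [0, 0, 0]],
    [0, [-1, 0, -72], [0, 0, 0]],
    [0, [1, -0.3, -78], [0, 0, 0]],
    [0, [3, -0.5, -84], [0, 0, 0]],
    [0, [6, -0.8, -89], [0, 0, 0]],
    [0, [10, -1.2, -93], [0, 0, 0]],
    [0, [15, -1.7, -96], [0, 0, 0]],
    [0, [19, -2.1, -97], [0, 0, 0]],
    [0, [19, -2.1, -97], [0, 0, 0]]
  ]
}}

```text
time: 39.83
ee_pos: [0.4525, -0.1113, 0.0241]
tcp_rot: [-180.0, 0.0, 173.8]
force: [-0.6, 0.0, -1.2]
width: 0.002
grasp_force: 0.1
```

>>> {"api": "servo_tool", "payload": {
  "targets": [
    [0, [1.5, -0.2, 0], [0, 0, 0]],
    [0, [3, -0.3, 0], [0, 0, 0]],
    [0, [4, -0.4, 0], [0, 0, 0]],
    [0, [4, -0.4, 0], [0, 0, 0]]
  ]
}}

```text
time: 40.33
ee_pos: [0.4556, -0.1115, 0.024]
tcp_rot: [180.0, -0.1, 173.8]
force: [-5.1, -0.5, 0.3]
width: 0.001
grasp_force: 2.4
```

>>> {"api": "servo_tool", "payload": {
  "targets": [
    [0, [2, -0.2, 0], [0, 0, 0]],
    [0, [2, -0.2, 0], [0, 0, 0]],
    [0, [-10, 1, 0], [0, 0, 0]],
    [0, [-25, 2.5, 0], [0, 0, 0]],
    [0, [-27, 2.5, 30], [0, 0, 0]],
    [0, [-30, 0, 75], [0, 0, 0]],
    [0, [-35, -45, 98], [0, 0, 0]],
    [0, [-38, -95, 98], [0, 0, 0]],
    [0, [-41, -145, 98], [0, 0, 0]],
    [0, [-45, -197, 98], [0, 0, 0]],
    [0, [-45, -197, 98], [0, 0, 0]],
    [0, [-45, -197, 98], [0, 0, 0]]
  ]
}}

```text
time: 41.82
ee_pos: [0.411, -0.3082, 0.122]
tcp_rot: [180.0, 0.0, 173.8]
force: [0.5, 0.8, -0.3]
width: 0.002
grasp_force: 0.0
```

>>> {"api": "servo_tool", "payload": {
  "targets": [
    [0, [1, 0, -30], [0, 0, 0]],
    [0, [1, 0, -50], [0, 0, 0]],
    [0, [1, 0, -62], [0, 0, 0]],
    [0, [1, 0, -72], [0, 0, 0]],
    [0, [2, -0.3, -78], [0, 0, 0]],
    [0, [4, -0.5, -84], [0, 0, 0]],
    [0, [7, -0.8, -89], [0, 0, 0]],
    [0, [11, -1.2, -93], [0, 0, 0]],
    [0, [16, -1.7, -96], [0, 0, 0]],
    [0, [20, -2.1, -97], [0, 0, 0]],
    [0, [20, -2.1, -97], [0, 0, 0]]
  ]
}}

```text
time: 43.2
ee_pos: [0.4315, -0.3108, 0.0251]
tcp_rot: [-180.0, 0.0, 173.8]
force: [0.7, -0.1, 0.1]
width: -0.003
grasp_force: 0.0
```

>>> {"api": "servo_tool", "payload": {
  "targets": [
    [0, [1.5, -0.2, 0], [0, 0, 0]],
    [0, [3, -0.3, 0], [0, 0, 0]],
    [0, [4.5, -0.5, 0], [0, 0, 0]],
    [0, [5.5, -0.6, 0], [0, 0, 0]],
    [0, [5.5, -0.6, 0], [0, 0, 0]]
  ]
}}

```text
time: 43.82
ee_pos: [0.4339, -0.311, 0.0249]
tcp_rot: [179.9, -0.4, 173.8]
force: [-19.5, -0.5, 7.0]
width: 0.003
grasp_force: 9.9
```

>>> {"api": "servo_tool", "payload": {
  "targets": [
    [0, [-5, 0.5, 0], [0, 0, 0]],
    [0, [-20, 2, 0], [0, 0, 0]],
    [0, [-30, 3, 20], [0, 0, 0]],
    [0, [-35, 10, 70], [0, 0, 0]],
    [0, [-40, 50, 120], [0, 0, 0]],
    [0, [-50, 100, 160], [0, 0, 0]],
    [0, [-60, 150, 200], [0, 0, 0]],
    [0, [-70, 205, 200], [0, 0, 0]],
    [0, [-75, 260, 200], [0, 0, 0]],
    [0, [-80, 315, 200], [0, 0, 0]],
    [0, [-80, 370, 200], [0, 0, 0]],
    [0, [-80, 400, 200], [0, 0, 0]]
  ]
}}

```text
time: 45.32
ee_pos: [0.3564, 0.091, 0.2256]
tcp_rot: [180.0, 0.1, 173.9]
force: [-0.3, -1.4, 0.4]
width: -0.003
grasp_force: 0.0
```

```bash
python3 - <<'E'
from capfit import *
a=snap('top','top9');b=snap('side','side9')
v=cv2.resize(a[150:240,315:450],None,fx=4,fy=4,interpolation=2)
P=place(box(-.06,.06,-.168,.168,.048,.048),case)
u=((proj('top',P)-[315,150]+.5)*4).astype(np.int32);cv2.polylines(v,[cv2.convexHull(u)],1,(0,255,255),1)
w=cv2.resize(b[150:230,290:390],None,fx=2.5*1.8,fy=2.5*1.8,interpolation=2)[:, :250]
w=cv2.resize(b[155:225,300:380],(411,360),interpolation=2)
v=cv2.resize(v,None,fx=.7,fy=.7)
o=np.zeros((360,v.shape[1]+411,3),np.uint8);o[:v.shape[0],:v.shape[1]]=v;o[:,v.shape[1]:]=w
cv2.imwrite('pics/s9.png',o[:,:,::-1]);s=bot.get_state();print(s['time'],s['ee_pos'],s['force'],o.shape)
E
```

```text
45.425 [0.3565 0.0909 0.2255] [ 0.6717 -0.482   0.3176] (360, 789, 3)
```

View pics/s9.png

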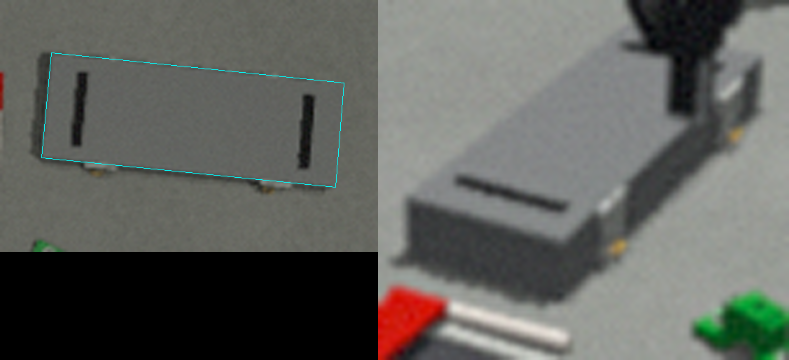

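The picture shows the lid shut, matching the 48 mm outline. Both hasps hang flat with their brass staples through the slots, left at about (615,245) and right at about (735,135). The arm is clear, so I hand in.

```bash
python3 -c "
from cell import ticket
print(ticket.close_job())"
```

```text
the job is handed in; nothing more can be done
None
```

I packed all three caps that were present (cap1, cap2 and cap5), shut the lid, put both hasps down over their staples and handed the job in at about 45 s; the hand-in returned no verdict.

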